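Stack a stack-nest parts tote on the loaded one

ROBOT

A 6-joint arm with a two-finger parallel gripper is mounted at the origin on the work surface. World frame = base frame: x ahead of the robot, y to its left, z up, the work surface at z = 0. Lengths are in m, angles in rad, forces in N, time in s.
With the tool pointing down it reaches from about 0.375 to 0.975 m from the base axis. Payload 3.8 kg.
Tool frame: the origin (TCP) lies at the very end of the fingers, on their centre line; the grasp point (between the pads) lies 19 mm behind it; z points along the fingers, y is the direction in which the jaws open and shut (so a half turn about z gives the same grasp; the last joint's range is limited). The gripper opens to 85 mm and grips with 20 to 120 N. Pads are 22 mm wide; open, the fingers measure 114 mm over their backs; the gripper's body (76 mm by 85 mm) begins 54 mm behind the grasp point. The pads swing forward as they close: fully open they stand 13 mm farther back than shut.
Start: joints at [1.128, 0.264, 1.604, -0, 1.274, -0.037], TCP at [0.266, 0.62, 0.231] pointing down, gripper open.
Joint ranges: [-2.63, 2.63], [-0.94, 2.18], [0.31, 2.57], [-1.31, 4.45], [0, 2.66], [-2.55, 2.55]. Speed limits (rad/s): [2.57, 2.57, 3.14, 3.14, 3.14, 3.14].

INTERFACE

Orientations are given as a rotation vector (axis times angle).
In Python, from workcell import read_state, read_camera, camera_info, finish_job gives the robot as it stands. The module is installed in compiled form; this text tells all that it offers.
- The arm moves only by the tool play_rows, never from a script. Its argument "motion" is a list of rows, each a list of 5 numbers: the shift along the tool's x, y, z in units of 1000 mm (1.0 is 1000 mm), then the turn about the tool's z in units of 2 pi rad (1.0 is 2 pi rad), then the finger opening in mm, from 0 to 85.4. A call has 1 to 5 rows; each row shifts and turns the commanded pose from where the row before left it, along the tool's axes as they then stand; what a row does not reach is not made up. A row lasts 1/8 s, in which the tool goes at most 62.5 mm and 10.7 degrees, less where a joint would pass 70% of its speed; a pose out of reach is approached as far as the arm can. A call with a number of a shift or a turn outside -1 to 1 is refused whole. A call with a gripper value outside its range is refused whole. The fingers move at their own pace and stop on an object; "squeeze" is the grip in N (left out, the last holds). Time passes only in rows, so rows that do not move let the fingers close. It gives the time, the measured TCP pose, the force and the opening at its end, in the units of the state.
- read_state(): the state, without advancing time (a new reading comes with each control period).
- read_camera(name): name is "side" or "top"; returns the picture (384x512x3 uint8, red, green, blue); there is no depth.
- camera_info(name): a dict with "intrinsics" (3x3 intrinsics, pixels), "pose" (4x4, takes a point from camera to world coordinates). Camera axes: x right, y down, z forward; pixel columns grow to the right and rows downward; lengths in m; the calibration is good to about 2 mm. A picture is of the moment at which its call begins. camera_info takes no time and is no camera call.
- finish_job(): hands the job in, once; it reports no verdict.
The state is a dict: "time": time; "q": joint angles; "joint_vel": joint speeds; "joint_torque": joint torques, N m; "tool_pos": TCP position; "tcp_rot": TCP orientation; "wrist_force": force on the tool from outside, world axes, zero at the start; "torque": the same for the moment, N m; "width": opening from 0.0 (shut) to 1.0 (fully open).
Only numpy, scipy, OpenCV 4.12 (cv2) and the standard library are available. Lean on these libraries where they do the work, as an engineer would, in place of code of your own. Each camera call takes 0.05 s, during which the arm holds its last target. There are 200 camera calls.

TASK

Stack the empty blue tote squarely on top of the grey tote that holds the toner cartridge: turn it end for end so that the two yellow ends lie at opposite ends and it stands level with all four feet fully down in the pockets, instead of nesting into the grey tote onto the cartridge. The clip-in pockets may sit up to 8 mm fore or aft of centre, so feel for the place where the feet drop in. Lift it across clear of everything and set it down gently, without ever touching the cartridge, pushing the grey tote out of its place or disturbing the other things on the bench, then let go.

Things in the scene. Friction and masses are not known exactly. Their poses are not given: they have to be found in the camera images.
- empty_tote: Empty tote to be stacked, blue with one yellow end wall, 0.3 to 0.5 kg. 208 x 138 mm at the rim, rim 84 mm up, 4 mm walls flaring outward 1 mm per 4 mm of height. Origin: centre of the footprint, at the undersides of its feet; z up, x along its length, +x towards the yellow end. Same moulding as the grey tote.
- loaded_tote: Loaded tote, same moulding in grey, origin and axes alike; 0.66 kg plus a cartridge of 0.5 to 0.85 kg, loose on the bench. A tote over it with yellow ends opposite stands in its four pockets, origin 72 mm above this origin; a foot left on a pocket's lip stands 6 mm too high. With the yellow ends together the feet miss the pockets and it sinks about 30 mm deeper, onto the cartridge.
- empty_yellow_end (a point): Middle of the yellow end's rim of the blue tote: 100 mm along +x from its origin, 84 mm up. The floor's underside is 8 mm, its inside 12 mm above the origin.
- loaded_yellow_end (a point): Middle of the yellow end's rim of the grey tote: 100 mm along +x from its origin, 84 mm up.
- empty_lug_left (a point): Middle of a grip lug of the blue tote, where to pinch it across y from above: at x = 0, y = +71 mm, 104 mm up. The lug is an upright plate 50 mm along x and 8 mm thick in y, reaching 114 mm up, 30 mm above the rim. The grey tote has the same lugs.
- empty_lug_right (a point): The same on the other long side of the blue tote: x = 0, y = -71 mm, 104 mm up.
- empty_foot (a point): Centre of the underside of one of the blue tote's four feet: x = +62, y = +48 mm, 0 up. The others: x = +62, y = -48; x = -28, y = +48; x = -28, y = -48. Each is 16 mm along x, 12 mm in y and 8 mm high, below the body.
- loaded_pocket (a point): Nominal centre of one of the grey tote's four foot pockets, inside the rim: x = -62, y = +48 mm, 72 mm up (pocket floor). Others: x = -62, y = -48; x = +28, y = +48 and -48. The true pockets lie up to 8 mm from this along x, either way, all four alike. Lips 6 mm high and 4 mm wide on three sides leave a foot 2 mm play each way in x, and 2 mm outward in y.
- cartridge: Black toner cartridge, 130 x 56 x 55 mm high, lying on the floor of the grey tote, its top 67 mm above that tote's origin. Origin: centre of its underside. Fragile; nothing may touch it.
- screwdriver: Screwdriver lying on the bench, bystander. Origin on its underside.
- feed_roller: Black rubber paper-feed roller standing on end, 32 mm across, 62 mm high, bystander. Origin: centre of its underside.
- cleaner: White cleaner bottle with red cap, 52 mm across, 120 mm high, bystander. Origin: centre of its underside.
- toner_gear: White plastic gear lying flat, 58 mm across, 24 mm high, bystander. Origin: centre of its underside.

How it is judged:
On the way:
1. the blue tote is lifted clear of the bench, held upright, touching neither the grey tote nor the bench (height (world z) of empty_tote above 0.03 m and angle between empty_tote's own z axis and vertical below 0.3 rad and contact force between empty_tote and loaded_tote below 0.1 N and contact force between empty_tote and the fingers above 1 N), for 0.2 s.
At the end, for the whole second after the job is handed in: Blue tote released, at rest on the grey one, yellow ends opposite, origin 69.5 to 74.2 mm above the grey origin, within 13 mm of it lengthwise and 6 mm crosswise, parallel within 0.06 rad; both level within 0.025 rad; grey tote within 30 mm of where it stood (z of empty_tote in the frame of loaded_tote between 0.0695 and 0.0742 m and x of empty_tote in the frame of loaded_tote between -0.013 and 0.013 m and y of empty_tote in the frame of loaded_tote between -0.006 and 0.006 m and angle between the x axis of empty_tote and the x axis of loaded_tote, either way round below 0.06 rad and x of empty_yellow_end in the frame of loaded_tote below -0.09 m and angle between each of empty_tote, loaded_tote's own z axis and vertical below 0.025 rad and linear speed of each of empty_tote, loaded_tote below 0.01 m/s and angular speed of empty_tote below 0.05 rad/s and contact force between empty_tote and the fingers below 0.1 N and distance of loaded_tote from where it was at the start of the episode below 0.03 m); the robot touches nothing.
It fails at once if the totes are pressed or dropped together with more than 30 N (contact force between empty_tote and loaded_tote above 30 N).
It fails at once if the blue tote or the robot touches the cartridge (contact force between any of empty_tote, the fingers, the arm and cartridge above 0.3 N).
It fails at once if the grey tote is pushed more than 30 mm or lifted or tipped (distance of loaded_tote from where it was at the start of the episode above 0.03 m or angle between loaded_tote's own z axis and vertical above 0.15 rad).
It fails at once if another thing on the bench is moved more than 20 mm (distance of any of screwdriver, feed_roller, cleaner, toner_gear from where it was at the start of the episode above 0.02 m).
It also fails if it takes over 58 s, if anything falls off the work surface, if the arm or the gripper's body presses on something with over 40 N, if the wrist force passes 120 N, or if a joint passes its speed limit or range.

## Working session

There is one attempt and no reset: what is moved stays moved. The work goes in short steps, Python scripts to look and compute and a tool call to move; the robot and the scene stay as the last step left them, time stands still between calls to the robot, and variables do not carry over. Pictures are saved under pics/ and viewed, about 8 in all and at most 12, crops included, and the job is handed in when it is done.

Besides the shell and the picture viewer there is one more tool, called by a JSON object that holds its "fn" and its "kwargs", one argument or row to a line. play_rows: Moves the arm, as the interface text tells. Shifts and turns lie within -1 to 1; 1 stands for 1000 mm of shift or 2 pi rad of turn. Its arguments: {"type":"object","properties":{"motion":{"type":"array","items":{"type":"array","items":{"type":"number"}}},"squeeze":{"type":"number"}},"required":["motion"]}

```bash
mkdir -p pics
python3 - <<'E'
from workcell import *
import cv2
for n in("top","side"):
    im=read_camera(n); cv2.imwrite(f"pics/{n}0.png",im[:,:,::-1]); i=camera_info(n); print(n,i["intrinsics"],i["pose"])
print(read_state())
E
```

```text
top [[462.15685498   0.         253.89096566]
 [  0.         462.15685498 186.54733561]
 [  0.           0.           1.        ]] [[ 0.06745616 -0.97716657  0.20148242  0.37948164]
 [-0.9977162  -0.06676887  0.0102133  -0.00329312]
 [ 0.00347266 -0.20171123 -0.97943888  1.0892357 ]
 [ 0.          0.          0.          1.        ]]
side [[389.96329999   0.         255.35886003]
 [  0.         389.96329999 191.75801678]
 [  0.           0.           1.        ]] [[ 0.97783405 -0.14630346  0.14978605  0.459044  ]
 [-0.20895281 -0.72760248  0.65340137 -0.53678563]
 [ 0.01338982 -0.67021632 -0.74204501  0.68402947]
 [ 0.          0.          0.          1.        ]]
{'time': 0.1, 'q': array([ 1.12807858e+00,  2.64698549e-01,  1.60525384e+00,  2.30383547e-05,
        1.27373548e+00, -3.68748801e-02]), 'joint_vel': array([-0.0005118 ,  0.00031296, -0.00376118, -0.00134395, -0.00020671,
        0.00146228]), 'joint_torque': array([-1.80449988e-04, -5.16712940e+01, -3.68588018e+01, -5.55506301e-05,
        6.19069469e-03, -3.98096711e-05]), 'tool_pos': array([0.26617313, 0.61956402, 0.23006372]), 'tcp_rot': array([-0.63303593, -3.07662135,  0.00318824]), 'wrist_force': array([-0.22595291,  0.35589898, -0.67405671]), 'torque': array([-0.02622059,  0.02185375,  0.01578286]), 'width': 0.9987914836987032}
```

View pics/top0.png

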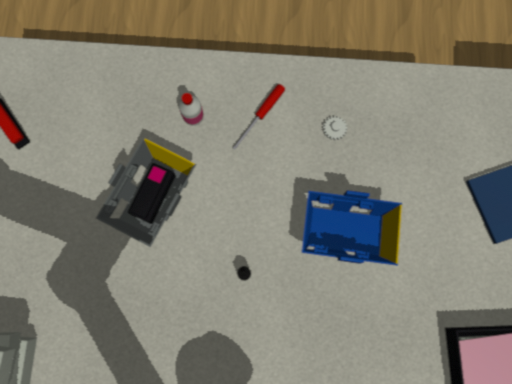

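View pics/side0.png

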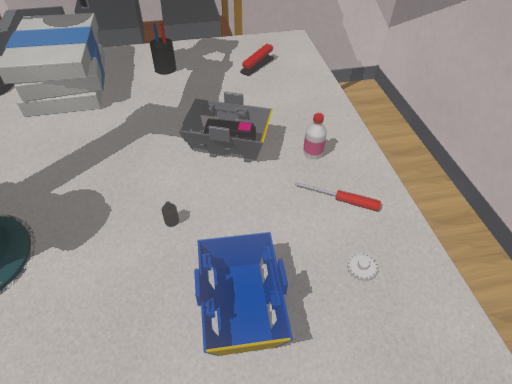

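The top view shows the blue tote around px (352,228), its yellow end to the right. The grey tote is around (148,190), its yellow end at upper right (168,157). I'll enlarge both to pick corners.

Run:
```python
import cv2,numpy as np
im=cv2.imread("pics/top0.png")
a=im[178:278,285:415];b=im[122:252,90:200]
a=cv2.resize(a,None,fx=3,fy=3,interpolation=cv2.INTER_CUBIC);b=cv2.resize(b,None,fx=3.5,fy=3.5,interpolation=cv2.INTER_CUBIC)
b=cv2.convertScaleAbs(b,alpha=1.6,beta=10)
o=np.zeros((460,790,3),np.uint8);o[:300,:390]=a;o[:455,400:785]=b
cv2.imwrite("pics/crop.png",o)
```

```text
(no output)
```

View pics/crop.png

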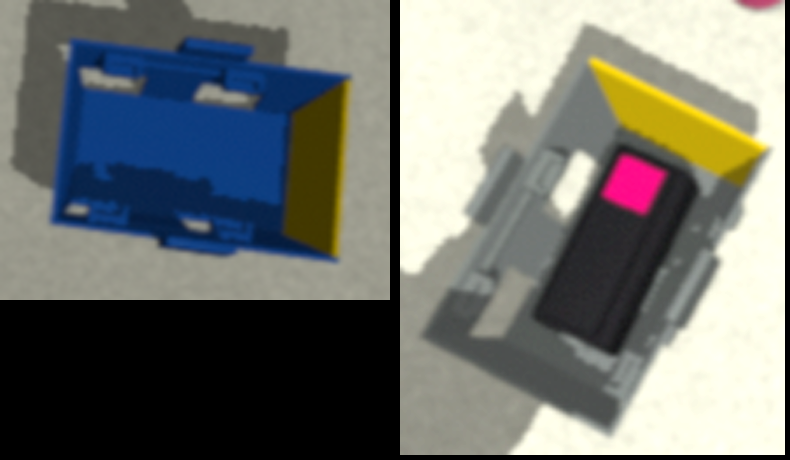

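```bash
cat > h.py <<'E'
import numpy as np, cv2
from workcell import *
from scipy.optimize import least_squares
def proj(n,P):
    i=camera_info(n);T=np.linalg.inv(i["pose"]);c=np.atleast_2d(P)@T[:3,:3].T+T[:3,3]
    u=c@i["intrinsics"].T; return u[:,:2]/u[:,2:]
def ray(n,px,z):
    i=camera_info(n);d=i["pose"][:3,:3]@np.linalg.solve(i["intrinsics"],[*px,1]);o=i["pose"][:3,3]
    return o+d*(z-o[2])/d[2]
def W(p,L,z0=0):
    L=np.atleast_2d(L);c,s=np.cos(p[2]),np.sin(p[2])
    return np.c_[p[0]+c*L[:,0]-s*L[:,1],p[1]+s*L[:,0]+c*L[:,1],L[:,2]+z0]
RIM=np.array([[.104,.069,.084],[.104,-.069,.084],[-.104,-.069,.084],[-.104,.069,.084]])
def fit(n,px,p0,z0=0):
    r=least_squares(lambda p:(proj(n,W(p,RIM,z0))-px).ravel(),p0);return r.x,r.fun
E
python3 - <<'E'
from h import *
b=np.array([(350,76),(336,261),(53,222),(72,40)])/3+[285,178]-.5+.17
g=(np.array([(590,58),(770,150),(612,435),(424,335)])-[400,0])/3.5+[90,122]-.35
for nm,px,p0 in(("blue",b,(.45,-.2,-1.7)),("grey",g,(.45,.25,-.5))):
    p,f=fit("top",px,p0);print(nm,p,np.degrees(p[2]),f.round(1))
    L=W(p,[[0,.071,.104],[0,-.071,.104]]);print(L,np.degrees(np.arctan2(L[:,1],L[:,0])),np.hypot(L[:,0],L[:,1]))
    print("side rim px",proj("side",W(p,RIM)).round(1).tolist())
for nm,px in(("roller",(244,273)),("cleaner",(193,108)),("gear",(335,127)),("sd",(260,112))): print(nm,ray("top",px,.02))
E
```

```text
blue [ 0.51069947 -0.21296632 -1.63620604] -93.74770032121181 [ 0.6 -0.5  0.9  0.6 -1.   0.6 -0.4 -0.9]
[[ 0.58154764 -0.2176071   0.104     ]
 [ 0.4398513  -0.20832554  0.104     ]] [-20.5151553 -25.3435082] [0.62092714 0.48669158]
side rim px [[292.9, 339.6], [203.4, 352.3], [197.1, 239.7], [270.1, 231.6]]
grey [ 0.56089782  0.2432578  -0.41048418] -23.519010996018597 [-0.5 -1.3  1.4 -0.4  0.1  1.  -0.9  0.4]
[[0.5892306  0.30835967 0.104     ]
 [0.53256503 0.17815593 0.104     ]] [27.6242297  18.49633915] [0.66504014 0.56157372]
side rim px [[272.5, 108.5], [262.5, 143.0], [177.6, 130.8], [194.8, 98.2]]
roller [0.39760966 0.01675798 0.02      ]
cleaner [0.78504375 0.1697249  0.02      ]
gear [ 0.76014608 -0.17866837  0.02      ]
sd [0.78600429 0.00550935 0.02      ]
```

{"fn": "play_rows", "kwargs": {
  "motion": [
    [0, 0, 0, 0.028, 40],
    [0, 0, 0, 0.028, 40],
    [0, 0, 0, 0.028, 40],
    [0, 0, 0, 0.028, 40],
    [0, 0, 0, 0.028, 40]
  ],
  "squeeze": 90
}}

```text
time: 0.72
tool_pos: [0.2663, 0.6198, 0.2305]
tcp_rot: [1.89, 2.509, -0.002]
wrist_force: [-0.1, -0.1, -0.4]
width: 0.467
```

{"fn": "play_rows", "kwargs": {
  "motion": [
    [0, 0, 0, 0.028, 40],
    [0, 0, 0, 0.028, 40],
    [-0.054, 0.0247, 0, 0, 40],
    [-0.054, 0.0247, 0, 0, 40],
    [-0.054, 0.0247, 0, 0, 40]
  ]
}}

```text
time: 1.35
tool_pos: [0.3297, 0.4518, 0.2306]
tcp_rot: [2.293, 2.147, -0.001]
wrist_force: [0.9, -0.3, -0.8]
width: 0.465
```

{"fn": "play_rows", "kwargs": {
  "motion": [
    [-0.054, 0.0247, 0, 0, 40],
    [-0.054, 0.0247, 0, 0, 40],
    [-0.054, 0.0247, 0, 0, 40],
    [-0.054, 0.0247, 0, 0, 40],
    [-0.054, 0.0247, 0, 0, 40]
  ]
}}

```text
time: 1.98
tool_pos: [0.435, 0.1741, 0.231]
tcp_rot: [2.294, 2.147, 0.0]
wrist_force: [1.4, 0.1, -0.7]
width: 0.466
```

{"fn": "play_rows", "kwargs": {
  "motion": [
    [-0.054, 0.0247, 0, 0, 40],
    [-0.054, 0.0247, 0, 0, 40],
    [-0.054, 0.0247, 0, 0, 40],
    [-0.054, 0.0247, 0, 0, 40],
    [-0.054, 0.0247, 0, 0, 40]
  ]
}}

```text
time: 2.6
tool_pos: [0.5403, -0.1035, 0.231]
tcp_rot: [-2.294, -2.146, -0.0]
wrist_force: [1.6, -0.2, -0.1]
width: 0.466
```

{"fn": "play_rows", "kwargs": {
  "motion": [
    [-0.054, 0.0247, 0, 0, 40],
    [-0.054, 0.0247, 0, 0, 40],
    [0, 0, 0, 0, 40]
  ]
}}

```text
time: 2.98
tool_pos: [0.5827, -0.2164, 0.2301]
tcp_rot: [-2.299, -2.141, 0.002]
wrist_force: [-0.1, 0.5, -0.8]
width: 0.471
```

{"fn": "play_rows", "kwargs": {
  "motion": [
    [0, 0, 0.045, 0, 40],
    [0, 0, 0.045, 0, 40],
    [0, 0, 0.03, 0, 40],
    [0, 0, 0.02, 0, 40],
    [0, 0, 0.003, 0, 40]
  ]
}}

```text
time: 3.6
tool_pos: [0.5811, -0.2115, 0.0867]
tcp_rot: [-2.291, -2.145, 0.002]
wrist_force: [-1.0, -0.6, 0.2]
width: 0.467
```

Run:
```python
from h import *
s=read_state();print(s["tool_pos"],s["wrist_force"])
a=read_camera("top")[150:300,270:430,::-1];b=read_camera("side")[190:384,140:360,::-1]
o=np.zeros((450,790,3),np.uint8);a=cv2.resize(a,(400,375));b=cv2.resize(b,(385,340));o[:375,:400]=a;o[:340,405:]=b
cv2.imwrite("pics/g.png",o)
```

```text
[ 0.58107896 -0.21149445  0.08669533] [-0.9631846  -0.5867498   0.23301113]
```

View pics/g.png

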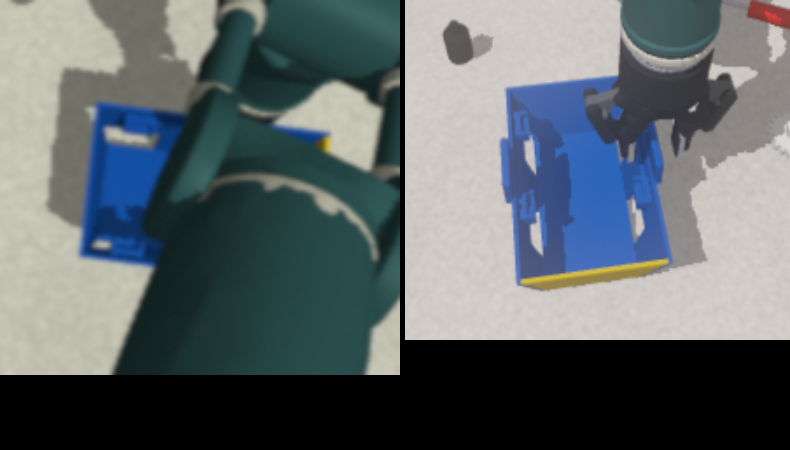

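The fingers straddle the left lug; the side-view rim corners agree within about 2 px. I'll shift 5 mm along the lug and close.

{"fn": "play_rows", "kwargs": {
  "motion": [
    [-0.005, 0, 0, 0, 40],
    [0, 0, 0, 0, 14],
    [0, 0, 0, 0, 4],
    [0, 0, 0, 0, 0],
    [0, 0, 0, 0, 0]
  ],
  "squeeze": 90
}}

```text
time: 4.32
tool_pos: [0.5821, -0.2181, 0.0895]
tcp_rot: [2.293, 2.146, -0.0]
wrist_force: [-2.3, -0.5, 5.2]
width: 0.073
```

{"fn": "play_rows", "kwargs": {
  "motion": [
    [0, 0, 0, 0, 0],
    [0, 0, 0, 0, 0],
    [0, 0, -0.002, 0, 0],
    [0, 0, -0.004, 0, 0],
    [0, 0, -0.01, 0, 0]
  ]
}}

```text
time: 4.95
tool_pos: [0.5809, -0.217, 0.1031]
tcp_rot: [-2.292, -2.144, 0.001]
wrist_force: [0.5, 0.2, -5.8]
width: 0.07
```

Run:
```python
from h import *
s=read_state();print(s["tool_pos"],s["wrist_force"],s["torque"],s["width"])
```

```text
[ 0.58090863 -0.21704556  0.10309803] [ 0.47815853  0.20365752 -5.77902575] [-0.01743101 -0.31936536  0.01475389] 0.07042795409398421
```

{"fn": "play_rows", "kwargs": {
  "motion": [
    [0, 0, -0.02, 0, 0],
    [0, 0, -0.04, 0, 0],
    [0, 0, -0.05, 0, 0],
    [0, 0, -0.04, 0, 0],
    [0, 0, -0.02, 0, 0]
  ]
}}

```text
time: 5.58
tool_pos: [0.5834, -0.2182, 0.2792]
tcp_rot: [2.29, 2.142, 0.004]
wrist_force: [0.6, -0.0, -5.1]
width: 0.073
```

{"fn": "play_rows", "kwargs": {
  "motion": [
    [0, 0, 0, 0.01, 0],
    [0, 0, 0, 0.02, 0],
    [0, 0, 0, 0.02, 0],
    [0, 0, 0, 0.02, 0],
    [0, 0, 0, 0.02, 0]
  ]
}}

```text
time: 6.2
tool_pos: [0.5813, -0.2175, 0.2734]
tcp_rot: [-2.804, -1.415, 0.002]
wrist_force: [-0.0, 0.1, -5.0]
width: 0.069
```

{"fn": "play_rows", "kwargs": {
  "motion": [
    [0, 0, 0, 0.02, 0],
    [0, 0, 0, 0.02, 0],
    [0, 0, 0, 0.02, 0],
    [0, 0, 0, 0.02, 0],
    [0, 0, 0, 0.02, 0]
  ]
}}

```text
time: 6.82
tool_pos: [0.5812, -0.2175, 0.2734]
tcp_rot: [-3.104, -0.48, 0.003]
wrist_force: [1.1, 0.0, -3.9]
width: 0.069
```

{"fn": "play_rows", "kwargs": {
  "motion": [
    [0, 0, 0, 0.02, 0],
    [0, 0, 0, 0.02, 0],
    [0, 0, 0, 0.02, 0],
    [0, 0, 0, 0.02, 0],
    [0, 0, 0, 0.02, 0]
  ]
}}

```text
time: 7.45
tool_pos: [0.581, -0.2175, 0.2732]
tcp_rot: [3.101, -0.503, -0.004]
wrist_force: [0.5, 0.1, -5.0]
width: 0.07
```

{"fn": "play_rows", "kwargs": {
  "motion": [
    [0, 0, 0, 0.015, 0],
    [0, 0, 0, 0, 0],
    [0, 0, 0, 0, 0]
  ]
}}

```text
time: 7.82
tool_pos: [0.5815, -0.2175, 0.2737]
tcp_rot: [3.076, -0.64, -0.002]
wrist_force: [0.3, -0.9, -4.2]
width: 0.068
```

Run:
```python
from h import *
s=read_state();r=s["tcp_rot"];print(s["q"],s["tool_pos"],s["wrist_force"],s["torque"],"psi",np.degrees(2*np.arctan2(r[1],r[0]))-90)
a=read_camera("top")[130:384,230:512,::-1];b=read_camera("side")[130:384,100:400,::-1]
o=np.zeros((360,800,3),np.uint8);o[:360,:395]=cv2.resize(a,(395,360));o[:340,400:]=cv2.resize(b,(400,340))
cv2.imwrite("pics/l.png",o)
```

```text
[-3.97945836e-01  1.40207317e-01  1.67315955e+00 -3.26314913e-04
  1.32968602e+00  1.58334427e+00] [ 0.58146436 -0.21754136  0.27371664] [ 0.25168277 -0.85009736 -4.20253881] [-0.25173049  0.19581904  0.07877621] psi -113.51508364486446
```

View pics/l.png

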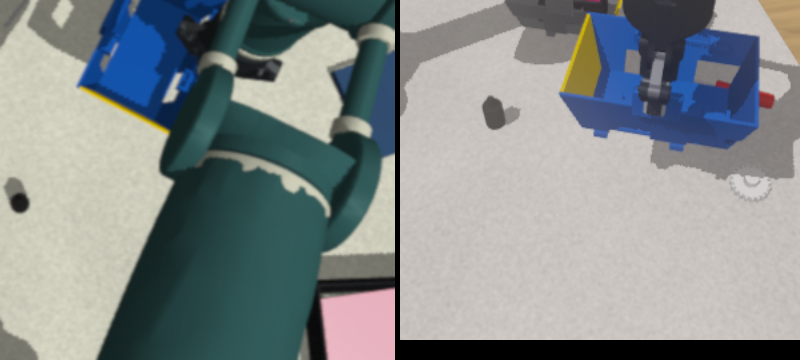

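{"fn": "play_rows", "kwargs": {
  "motion": [
    [-0.0125, -0.0211, 0, 0, 0],
    [-0.0225, -0.0381, 0, 0, 0],
    [-0.0225, -0.0381, 0, 0, 0],
    [-0.0225, -0.0381, 0, 0, 0],
    [-0.0225, -0.0381, 0, 0, 0]
  ]
}}

```text
time: 8.55
tool_pos: [0.5567, -0.0153, 0.2744]
tcp_rot: [-3.075, 0.641, 0.0]
wrist_force: [0.4, -0.1, -5.7]
width: 0.072
```

{"fn": "play_rows", "kwargs": {
  "motion": [
    [-0.0225, -0.0381, 0, 0, 0],
    [-0.0225, -0.0381, 0, 0, 0],
    [-0.0225, -0.0381, 0, 0, 0],
    [-0.0225, -0.0381, 0, 0, 0],
    [-0.01, -0.0173, 0, 0, 0]
  ]
}}

```text
time: 9.18
tool_pos: [0.5324, 0.1808, 0.2744]
tcp_rot: [-3.076, 0.638, 0.001]
wrist_force: [0.1, -0.4, -4.9]
width: 0.075
```

{"fn": "play_rows", "kwargs": {
  "motion": [
    [0, 0, 0, 0, 0],
    [0, 0, 0.02, 0, 0],
    [0, 0, 0.015, 0, 0],
    [0, 0, 0.005, 0, 0],
    [0, 0, 0, 0, 0]
  ]
}}

```text
time: 9.8
tool_pos: [0.5334, 0.1772, 0.2331]
tcp_rot: [3.074, -0.644, -0.003]
wrist_force: [0.1, 0.0, -4.8]
width: 0.071
```

Run:
```python
from h import *
s=read_state();r=s["tcp_rot"];print(s["q"],s["tool_pos"],s["wrist_force"],s["torque"],"psi",np.degrees(2*np.arctan2(r[1],r[0]))-90)
A=read_camera("top");B=read_camera("side");cv2.imwrite("pics/t_h.png",A[:,:,::-1]);cv2.imwrite("pics/s_h.png",B[:,:,::-1])
a=A[100:260,60:220,::-1];b=B[50:180,160:300,::-1]
o=np.zeros((400,800,3),np.uint8);o[:,:400]=cv2.resize(a,(400,400),interpolation=2);o[:364,405:797]=cv2.resize(b,(392,364),interpolation=2)
cv2.imwrite("pics/h.png",o)
```

```text
[ 2.76347882e-01  5.12634515e-02  1.84495407e+00 -3.02473696e-06
  1.24745837e+00  2.26029236e+00] [0.53344752 0.17716901 0.23308301] [ 1.45419543e-01  4.48819000e-03 -4.76862578e+00] [-0.28561744  0.06603962  0.00586605] psi -113.67158988970637
```

View pics/h.png

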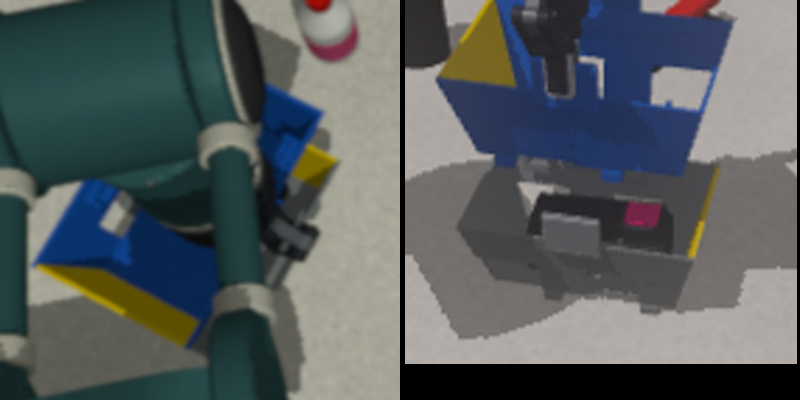

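Run:
```python
from h import *
s=read_state();t=s["tool_pos"];yaw=np.radians(-113.6-90)
p=[0,0,yaw];d=W(p,[[0,.071,0]])[0];p=[t[0]-d[0],t[1]-d[1],yaw];print(p,t[2]-.088)
names="++ +- -- -+".split()
g=np.array([.5609,.2433,-.4105])
def T(q):return ((q-[60,100])*2.5).round(0).tolist()
def S(q):return ((q-[160,50])*2.8+[405,0]).round(0).tolist()
for n,f in(("top",T),("side",S)):
    print(n,"blue",f(proj(n,W(p,RIM,t[2]-.088))),"grey",f(proj(n,W(g,RIM))))
A=cv2.imread("pics/t_h.png");B=cv2.imread("pics/s_h.png")
# overlay model wire on 5x crops
def draw(im,n,x0,y0,w,h,k):
    c=cv2.resize(im[y0:y0+h,x0:x0+w],None,fx=k,fy=k,interpolation=cv2.INTER_CUBIC)
    for q,z,col in((p,t[2]-.088,(0,255,0)),(g,0,(0,0,255))):
        for L in (RIM,np.array([[.025,.075,.114],[-.025,.075,.114],[-.025,.067,.114],[.025,.067,.114]]),np.array([[.025,-.075,.114],[-.025,-.075,.114],[-.025,-.067,.114],[.025,-.067,.114]])):
            u=((proj(n,W(q,L,z))-[x0,y0]+.5)*k*8).round().astype(np.int32)
            cv2.polylines(c,[u],True,col,1,cv2.LINE_AA,3)
    return c
a=draw(A,"top",70,110,135,135,3);a=cv2.convertScaleAbs(a,alpha=1.3)
b=draw(B,"side",170,40,110,135,3.5)
o=np.zeros((475,800,3),np.uint8);o[:a.shape[0],:a.shape[1]]=a;o[:b.shape[0],410:410+b.shape[1]]=b
cv2.imwrite("pics/ov.png",o)
```

```text
[np.float64(0.562743738396953), np.float64(0.24275451270251816), np.float64(-3.553490357060455)] 0.14664121412599054
top blue [[184.0, 350.0], [25.0, 265.0], [167.0, 33.0], [321.0, 111.0]] grey [[208.0, 92.0], [342.0, 160.0], [226.0, 367.0], [89.0, 294.0]]
side blue [[431.0, 74.0], [487.0, -13.0], [731.0, 16.0], [700.0, 108.0]] grey [[720.0, 164.0], [692.0, 260.0], [454.0, 226.0], [503.0, 135.0]]
```

View pics/ov.png

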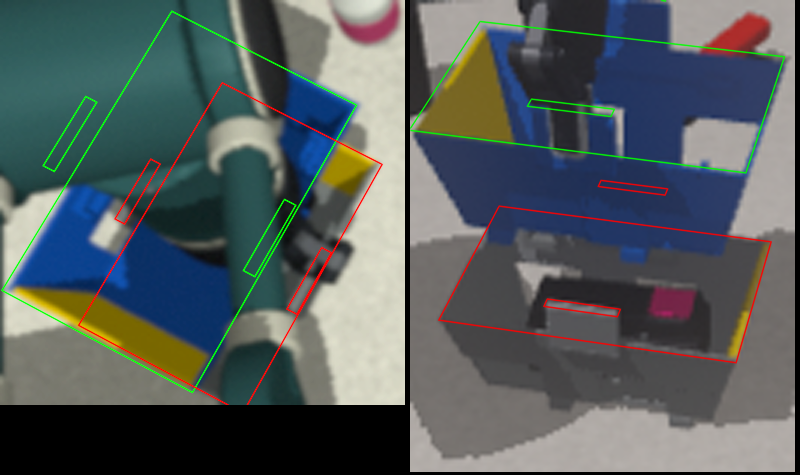

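The overlay shows the blue tote turned end for end and aligned over the grey one within about 2 mm: rim corners agree to 1–3 px. Now I lower gently and feel.

{"fn": "play_rows", "kwargs": {
  "motion": [
    [0, 0, 0.02, 0, 0],
    [0, 0, 0.02, 0, 0],
    [0, 0, 0.01, 0, 0],
    [0, 0, 0.004, 0, 0],
    [0, 0, 0, 0, 0]
  ]
}}

```text
time: 10.52
tool_pos: [0.5338, 0.178, 0.18]
tcp_rot: [3.075, -0.643, -0.001]
wrist_force: [-0.0, 1.0, -4.4]
width: 0.069
```

{"fn": "play_rows", "kwargs": {
  "motion": [
    [0, 0, 0.002, 0, 0],
    [0, 0, 0.002, 0, 0],
    [0, 0, 0, 0, 0]
  ]
}}

```text
time: 10.9
tool_pos: [0.5339, 0.1779, 0.1764]
tcp_rot: [-3.075, 0.643, -0.0]
wrist_force: [-0.4, 0.0, -5.3]
width: 0.074
```

{"fn": "play_rows", "kwargs": {
  "motion": [
    [0, 0, 0.002, 0, 0],
    [0, 0, 0.001, 0, 0],
    [0, 0, 0, 0, 0]
  ]
}}

```text
time: 11.28
tool_pos: [0.5337, 0.1779, 0.1731]
tcp_rot: [3.075, -0.643, -0.001]
wrist_force: [0.3, -0.7, -5.6]
width: 0.075
```

{"fn": "play_rows", "kwargs": {
  "motion": [
    [0, 0, 0.002, 0, 0],
    [0, 0, 0.001, 0, 0],
    [0, 0, 0, 0, 0]
  ]
}}

```text
time: 11.65
tool_pos: [0.5337, 0.1779, 0.1701]
tcp_rot: [3.075, -0.643, -0.0]
wrist_force: [-0.1, -0.4, -4.9]
width: 0.07
```

{"fn": "play_rows", "kwargs": {
  "motion": [
    [0, 0, 0.002, 0, 0],
    [0, 0, 0, 0, 0]
  ]
}}

```text
time: 11.9
tool_pos: [0.5339, 0.1779, 0.1682]
tcp_rot: [-3.075, 0.643, -0.0]
wrist_force: [0.7, -0.0, -4.7]
width: 0.073
```

{"fn": "play_rows", "kwargs": {
  "motion": [
    [0, 0, 0.001, 0, 0],
    [0, 0, 0, 0, 0]
  ]
}}

```text
time: 12.15
tool_pos: [0.534, 0.1778, 0.1677]
tcp_rot: [3.075, -0.643, 0.001]
wrist_force: [-1.0, -2.0, -1.4]
width: 0.072
```

Run:
```python
from h import *
s=read_state();print(s["tool_pos"],s["wrist_force"],s["torque"])
```

```text
[0.53402276 0.17780343 0.16768627] [-1.01211316 -1.99439682 -1.41509635] [-0.38856629  0.23951534  0.08752127]
```

{"fn": "play_rows", "kwargs": {
  "motion": [
    [-0.001, 0, 0, 0, 0],
    [-0.001, 0, 0, 0, 0],
    [0, 0, 0, 0, 0]
  ]
}}

```text
time: 12.52
tool_pos: [0.5325, 0.179, 0.1676]
tcp_rot: [-3.074, 0.643, -0.002]
wrist_force: [2.0, -0.5, -2.0]
width: 0.076
```

{"fn": "play_rows", "kwargs": {
  "motion": [
    [-0.001, 0, 0, 0, 0],
    [-0.001, 0, 0, 0, 0],
    [0, 0, 0, 0, 0]
  ]
}}

```text
time: 12.9
tool_pos: [0.5305, 0.1797, 0.1676]
tcp_rot: [-3.075, 0.643, -0.001]
wrist_force: [1.7, -0.3, -1.2]
width: 0.066
```

{"fn": "play_rows", "kwargs": {
  "motion": [
    [-0.001, 0, 0, 0, 0],
    [-0.001, 0, 0, 0, 0],
    [0, 0, 0, 0, 0]
  ]
}}

```text
time: 13.28
tool_pos: [0.5281, 0.1804, 0.1671]
tcp_rot: [3.075, -0.643, -0.001]
wrist_force: [1.4, -0.7, -1.5]
width: 0.074
```

{"fn": "play_rows", "kwargs": {
  "motion": [
    [-0.001, 0, 0, 0, 0],
    [-0.001, 0, 0, 0, 0],
    [0, 0, 0, 0, 0]
  ]
}}

```text
time: 13.65
tool_pos: [0.5257, 0.1812, 0.1665]
tcp_rot: [3.075, -0.642, -0.003]
wrist_force: [0.5, 2.3, -6.0]
width: 0.077
```

{"fn": "play_rows", "kwargs": {
  "motion": [
    [-0.001, 0, 0, 0, 0],
    [-0.001, 0, 0, 0, 0],
    [0, 0, 0, 0, 0]
  ]
}}

```text
time: 14.02
tool_pos: [0.5246, 0.1818, 0.1671]
tcp_rot: [3.075, -0.642, -0.0]
wrist_force: [1.1, -0.2, -6.3]
width: 0.074
```

Contact vanished about 8 mm toward -x, so the feet are over the pockets. Lowering.

{"fn": "play_rows", "kwargs": {
  "motion": [
    [0, 0, 0.001, 0, 0],
    [0, 0, 0.001, 0, 0],
    [0, 0, 0, 0, 0]
  ]
}}

```text
time: 14.4
tool_pos: [0.5247, 0.1818, 0.1652]
tcp_rot: [3.075, -0.643, -0.0]
wrist_force: [1.5, -0.2, -5.0]
width: 0.073
```

{"fn": "play_rows", "kwargs": {
  "motion": [
    [0, 0, 0.001, 0, 0],
    [0, 0, 0, 0, 0]
  ]
}}

```text
time: 14.65
tool_pos: [0.5247, 0.1819, 0.1642]
tcp_rot: [3.075, -0.643, -0.0]
wrist_force: [0.7, 1.0, -5.1]
width: 0.071
```

{"fn": "play_rows", "kwargs": {
  "motion": [
    [0, 0, 0.001, 0, 0],
    [0, 0, 0, 0, 0]
  ]
}}

```text
time: 14.9
tool_pos: [0.5247, 0.1819, 0.1632]
tcp_rot: [3.075, -0.643, -0.0]
wrist_force: [-0.0, 0.0, -4.5]
width: 0.068
```

{"fn": "play_rows", "kwargs": {
  "motion": [
    [0, 0, 0.001, 0, 0],
    [0, 0, 0, 0, 0]
  ]
}}

```text
time: 15.15
tool_pos: [0.5247, 0.1819, 0.1623]
tcp_rot: [3.075, -0.643, 0.0]
wrist_force: [1.1, -0.4, -5.5]
width: 0.075
```

Run:
```python
from h import *
s=read_state();print(s["tool_pos"],s["wrist_force"],s["torque"])
```

```text
[0.52473357 0.18190322 0.16225815] [ 1.06273544 -0.37556481 -5.49437364] [-0.3212932  -0.03794366 -0.05993134]
```

{"fn": "play_rows", "kwargs": {
  "motion": [
    [0.001, 0, 0.001, 0, 0],
    [0, 0, 0, 0, 0]
  ]
}}

```text
time: 15.4
tool_pos: [0.5255, 0.1816, 0.1616]
tcp_rot: [-3.075, 0.643, 0.001]
wrist_force: [-1.9, -1.4, 0.2]
width: 0.071
```

{"fn": "play_rows", "kwargs": {
  "motion": [
    [0, 0, 0.001, 0, 0],
    [0, 0, 0, 0, 0]
  ]
}}

```text
time: 15.65
tool_pos: [0.5255, 0.1816, 0.1616]
tcp_rot: [-3.075, 0.643, 0.0]
wrist_force: [-4.5, -1.9, 4.5]
width: 0.073
```

Run:
```python
from h import *
s=read_state();print(s["tool_pos"],s["wrist_force"],s["torque"])
```

```text
[0.52554401 0.18156902 0.16155972] [-4.48927092 -1.91645577  4.50935975] [-0.39993291  0.83808971  0.05536466]
```

Floor contact came at 0.1616 m, 6 mm below the lip contact, so the tote is seated. I'll relieve the load and release.

{"fn": "play_rows", "kwargs": {
  "motion": [
    [0, 0, -0.001, 0, 0],
    [0, 0, 0, 0, 10],
    [0, 0, 0, 0, 14],
    [0, 0, 0, 0, 24],
    [0, 0, 0, 0, 32]
  ],
  "squeeze": 30
}}

```text
time: 16.27
tool_pos: [0.5258, 0.1816, 0.1613]
tcp_rot: [-3.075, 0.643, -0.001]
wrist_force: [-0.4, 0.7, 0.0]
width: 0.374
```

{"fn": "play_rows", "kwargs": {
  "motion": [
    [0, 0, 0, 0, 36],
    [0, 0, -0.01, 0, 36],
    [0, 0, -0.03, 0, 36],
    [0, 0, -0.05, 0, 36],
    [0, 0, -0.05, 0, 36]
  ]
}}

```text
time: 16.9
tool_pos: [0.5254, 0.1815, 0.3032]
tcp_rot: [-3.075, 0.643, -0.0]
wrist_force: [0.7, 1.0, -0.6]
width: 0.423
```

{"fn": "play_rows", "kwargs": {
  "motion": [
    [-0.04, 0.04, 0, 0, 36],
    [-0.04, 0.04, 0, 0, 36],
    [-0.04, 0.04, 0, 0, 36],
    [-0.04, 0.04, 0, 0, 36],
    [0, 0, 0, 0, 36]
  ]
}}

```text
time: 17.52
tool_pos: [0.3126, 0.0982, 0.3023]
tcp_rot: [-3.074, 0.643, -0.005]
wrist_force: [0.9, 0.8, 0.3]
width: 0.422
```

Run:
```python
from h import *
s=read_state();print(s["time"],s["tool_pos"],s["wrist_force"])
A=read_camera("top");B=read_camera("side");cv2.imwrite("pics/t_f.png",A[:,:,::-1]);cv2.imwrite("pics/s_f.png",B[:,:,::-1])
a=A[95:260,70:235,::-1];b=B[40:190,150:300,::-1]
o=np.zeros((400,805,3),np.uint8)[:,:800];o[:,:400]=cv2.resize(a,(400,400),interpolation=2);o[:,400:]=cv2.resize(b,(400,400),interpolation=2)
cv2.imwrite("pics/f.png",o)
```

```text
17.525 [0.31260528 0.09821662 0.30227794] [0.85188798 0.81354591 0.29332914]
```

View pics/f.png

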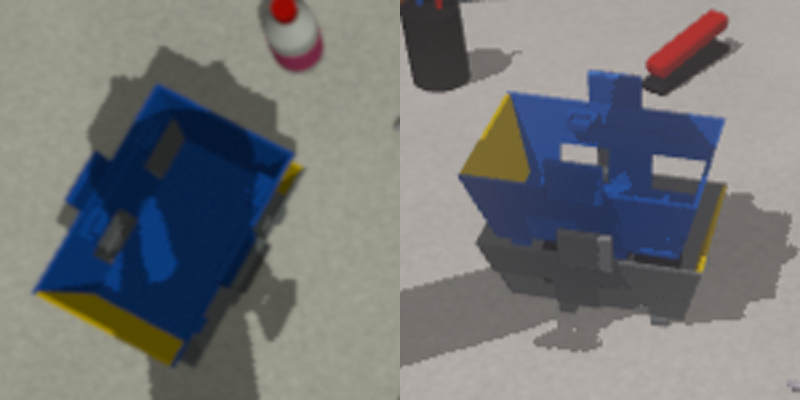

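Run:
```python
from h import *
from scipy.spatial.transform import Rotation as R
T=np.array([(175,366),(35,291),(157,86),(300,156)])/(400/165)+[70,95]-.3
S=(np.array([(459,177),(510,93),(724,119),(703,208)])-[400,0])/(400/150)+[150,40]-.3
def f(v,tilt=True):
    r=R.from_euler("zyx",[v[3],*(v[4:] if tilt else (0,0))]).as_matrix();P=RIM@r.T+v[:3]
    return np.r_[(proj("top",P)-T).ravel(),(proj("side",P)-S).ravel()]
g=np.array([.5609,.2433,-.4105]);c,s=np.cos(g[2]),np.sin(g[2])
for tilt in(1,0):
    r=least_squares(lambda v:f(v,tilt),[.555,.246,.075,2.73,0,0][:6 if tilt else 4]);v=r.x
    d=v[:2]-g[:2];print(v.round(4),"rel mm",np.round([1e3*(c*d[0]+s*d[1]),1e3*(-s*d[0]+c*d[1])],1),"yaw rel",v[3]-g[2]-np.pi,"rms px",np.sqrt(np.mean(r.fun**2)))
gs=(np.array([(725,185),(699,272),(478,238)])-[400,0])/(400/150)+[150,40]-.3
print("grey side residual",(proj("side",W(g,RIM))[:3]-gs).round(1).tolist())
A=cv2.imread("pics/top0.png").astype(int);B=cv2.imread("pics/t_f.png").astype(int)
for n,(x,y) in dict(roller=(244,270),cleaner=(190,108),gear=(335,127),sd=(268,103)).items():
    print(n,np.abs(A-B)[y-15:y+15,x-15:x+15].mean().round(1))
print(read_state()["time"])
```

```text
[ 0.5562  0.2426  0.0709  2.7332  0.0071 -0.0113] rel mm [-4.  -2.5] yaw rel 0.002118092141072392 rms px 0.8978918552129833
[0.5568 0.2436 0.0708 2.7323] rel mm [-3.9 -1.4] yaw rel 0.0012408204075455842 rms px 0.9167648301012923
grey side residual [[1.0, -0.6], [0.7, 1.3], [-1.4, 1.9]]
roller 1.7
cleaner 1.6
gear 2.0
sd 1.7
17.625
```

```bash
python3 -c "from workcell import *;print(finish_job())"
```

```text
the job is handed in; nothing more can be done
None
```

I stacked the blue tote on the grey one, turned end for end, then let go and handed the job in at about 17.6 s. `finish_job` gives no verdict.

- **Carry:** I picked the blue tote up by its left lug and carried it high over the bench to the grey tote.
- **Feeling for the pockets:** The feet first landed on the pocket lips, with about 3–4 N of contact. I slid the tote about 10 mm toward the grey tote's -x until the contact vanished, then came back 1 mm. The feet touched the pocket floor 6 mm below the lip contact. Contact was about 10 N at most in the readings, against the 30 N limit.

Last checks, made from the camera fit after release:

| Check | Measured | Limit |
|---|---|---|
| Blue origin above bench | 71 mm (72 mm when seated) | 69.5–74.2 mm above grey origin |
| Lengthwise offset | -4 mm | ±13 mm |
| Crosswise offset | -1.4 to -2.5 mm | ±6 mm |
| Yaw relative to grey | 0.002 rad | 0.06 rad |
| Blue tilt | about 0.01 rad | 0.025 rad |

- **Yellow ends:** They lie at opposite ends in both camera views.
- **Other things on the bench:** The roller, cleaner bottle, gear and screwdriver look unchanged in the top view.
- **Grey tote:** Its rim corners stayed within about 2.5 px of the original fit, so it moved a few mm at most.
- **Disagreements:** The arm's own position put the blue tote about 6 mm off lengthwise, where the cameras say 4 mm. The camera fit is only good to about 2 mm, so the 6 mm drop is the strongest sign that it is seated.

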